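# Cap the samples and hold the block heater's cover open

## Robot

A 6-joint arm with a two-finger parallel gripper is mounted at the origin on the work surface. World frame = base frame: x ahead of the robot, y to its left, z up, the work surface at z = 0. Lengths are in mm, angles in rad, forces in N, time in s.
With the tool pointing down it reaches from about 275 to 750 mm from the base axis. Payload 10.2 kg.
Tool frame: the origin (TCP) lies between the finger pads; the fingertips stand 22 mm ahead of it and the grasp point (between the pads) lies 3 mm ahead of it (ctrl.nose_length is the distance from the TCP to the fingertips, in mm); y points along the fingers, z is the direction in which the jaws open and shut, and the axes are right-handed (so a half turn about y gives the same grasp; the last joint's range is limited). The gripper opens to 85 mm and grips with 20 to 120 N. Pads are 22 mm wide; open, the fingers measure 114 mm over their backs; the gripper's body (76 mm by 85 mm) begins 54 mm behind the grasp point. The pads swing forward as they close: fully open they stand 13 mm farther back than shut.
Start: joints at [0.924, 0.313, 1.498, -0, 1.331, -0.223], TCP at [215.907, 478.555, 253.294] pointing down, gripper open.
Joint ranges: [-2.94, 2.94], [-0.97, 2.17], [0.19, 2.56], [-1.23, 4.37], [0.02, 3.11], [-2.88, 2.88]. Speed limits (rad/s): [2.39, 2.39, 3.01, 3.14, 3.14, 3.14].

## Interface

Orientations are given as a unit quaternion [w, x, y, z].
In Python, from rig import ctrl, eyes, models gives the robot as it stands.
- The arm moves only by the shell command python3 -m crank 'ROWS' [FORCE]. ROWS is JSON, a list of rows, each an object with "dp": the shift along the tool's x, y, z in mm, a list of three; "roll": the turn about the tool's y in rad; "gripper": the closure in counts, from 0 (fully open) to 255 (shut). A call has 1 to 10 rows; each row is the pose to reach, as a shift and turn from the pose commanded when the call began, along the tool's axes at that moment; what a row does not reach only later rows make up. A row lasts 1/12 s, in which the tool goes at most 41.7 mm and 7.16 degrees, less where a joint would pass 70% of its speed; a pose out of reach is approached as far as the arm can. A call with a gripper value outside its range is refused whole. The fingers move at their own pace and stop on an object; FORCE is the grip in N (left out, the last holds). Time passes only in rows, so rows that repeat a pose let the fingers close. It gives the time, the measured TCP pose, the force and the opening at its end, in the units of the state.
- ctrl.sense(): the state, without advancing time (a new reading comes with each control period).
- eyes.capture(name): name is "side" or "top" or "wrist"; returns a dict with "color" (420x560x3 uint8, red, green, blue), "fx", "fy", "cx", "cy" (pixels), "R" (3x3) and "t" (3): a world point X has camera coordinates R X + t. Camera axes: x right, y down, z forward; pixel columns grow to the right and rows downward; lengths in mm; the calibration is good to about 2 mm. A picture is of the moment at which its call begins. There is no depth.
- ctrl.finish_job(): hands the job in, once; it reports no verdict.
Trained networks look in a picture, given as the dict that the camera call returned (one of the last four; its "shot" number tells which), for a name from the list of things; names that differ only in an ending like _2 or _b are one class to them, and where a whole thing is asked for, a point or a joint stands for the part that bears it (a point fixed in the world has none). Each returns a list of dicts, best first, with "confidence" (0 to 1); they miss things now and then, are a little off and sometimes report something else, mostly with a low value. They report only what shows in the picture. A call takes as long as a camera call. They do not tell look-alikes from the thing itself.
- models.spot_in(picture, label): "extent" ([centre column, centre row, width, height] in pixels, round what is visible of it).
- models.spot_point(picture, label): "centre" ([column, row] in pixels: a listed point, or the origin of a listed thing).
The state is a dict: "time_s": time; "joints": joint angles; "dq": joint speeds; "tau": joint torques, N m; "eef_pos": TCP position; "ee_rot": TCP orientation; "force": force on the tool from outside, world axes, zero at the start; "wrist_torque": the same for the moment, N m; "grip_width": opening from 0.0 (shut) to 1.0 (fully open).
Only numpy, scipy, OpenCV 4.12 (cv2) and the standard library are available. Lean on these libraries where they do the work, as an engineer would, in place of code of your own. Each camera call takes 0.05 s, during which the arm holds its last target. There are 200 camera calls.

## Task

Two of the four sample vials in the rack still have their flip caps open: press both caps fully shut, leaving all the vials standing in the rack. Then raise the block heater's clear hinged cover to 45 degrees from shut and hold it still there, so that I can load the wells; it falls shut by itself, so finish while you are still holding it with the gripper. Do not disturb the bottle, beaker and jar standing around.

Things in the scene. Friction and masses are not known exactly. Their poses are not given: they have to be found in the camera images.
- heater: Dry-block heater, white housing 300 mm deep (x), 210 mm wide (y), with a dark sloping control panel on the side that faces the robot (-x side), fixed to the bench; origin at the centre of its underside. Housing top at 88 mm; an aluminium block with six wells lies under the clear hinged cover.
- cover (a joint): Hinge of the heater's cover, a clear hood with dark edges, 165 mm deep, 190 mm wide, 40 mm high, about 0.5 kg. 0 = shut, 0.785 rad = open 45 degrees, end stop 1.9. Nothing holds the hood: let go at 45 degrees, it falls shut. It turns about point cover_hinge, opening by its robot-side edge rising up and away.
- cover_hinge (a point): Middle of the cover's hinge line at the far (+x) side of the heater, 92 mm above the table and 125 mm to +x of the heater's origin; axes as the heater's, the hinge line runs along y. Does not move with the cover.
- cover_handle (a point): Middle of the cover's handle, a red round bar 12 mm thick, 120 mm long along the heater's y, on an arm at each end; moves with the cover. Shut: 195 mm to -x of and 55 mm above the hinge line (147 mm above the table), 30 mm ahead of and 15 mm above the hood's front top edge, free all round between the arms. At 45 degrees: 99 mm to -x of and 177 mm above the hinge.
- rack: Light grey block rack, 62 mm (x) by 236 mm (y) by 42 mm high, fixed to the bench, origin at the centre of its underside; a row of four 33 mm holes along y at -84, -28, +28 and +84 mm, floor of the holes 6 mm above the table.
- vial_a: Flip-cap sample vial loose in the rack: white tube, 31 mm diameter, 62 mm tall, rim collar 35 mm; origin at the centre of its underside (6 mm above the table; rim at 68 mm), z up. Its cap's hinge is on the +x side of the rim, at x = +19.5 mm, z = 61 mm in this frame, hinge line along y; the shut cap's thumb tab points to -x. Its +x is within 0.3 rad of the rack's.
- vial_b: Flip-cap sample vial loose in the rack: white tube, 31 mm diameter, 62 mm tall, rim collar 35 mm; origin at the centre of its underside (6 mm above the table; rim at 68 mm), z up. Its cap's hinge is on the +x side of the rim, at x = +19.5 mm, z = 61 mm in this frame, hinge line along y; the shut cap's thumb tab points to -x. Its +x is within 0.3 rad of the rack's.
- vial_c: Flip-cap sample vial loose in the rack: white tube, 31 mm diameter, 62 mm tall, rim collar 35 mm; origin at the centre of its underside (6 mm above the table; rim at 68 mm), z up. Its cap's hinge is on the +x side of the rim, at x = +19.5 mm, z = 61 mm in this frame, hinge line along y; the shut cap's thumb tab points to -x. Its +x is within 0.3 rad of the rack's.
- vial_d: Flip-cap sample vial loose in the rack: white tube, 31 mm diameter, 62 mm tall, rim collar 35 mm; origin at the centre of its underside (6 mm above the table; rim at 68 mm), z up. Its cap's hinge is on the +x side of the rim, at x = +19.5 mm, z = 61 mm in this frame, hinge line along y; the shut cap's thumb tab points to -x. Its +x is within 0.3 rad of the rack's.
- cap_a (a joint): Flip cap of vial_a: blue disc 36 mm wide, 8 mm thick, an 8 mm thumb tab across from the hinge. 0 = fully shut (flat, over the vial's axis, top 76 mm above the table); grows as it opens; pi/2 = on edge; 2 = leaning back beyond the hinge; end stop 2.3 rad. Its stiff hinge stays where left; yields to about 1 N at the rim; no latch. Open at the start.
- cap_b (a joint): Flip cap of vial_b: blue disc 36 mm wide, 8 mm thick, an 8 mm thumb tab across from the hinge. 0 = fully shut (flat, over the vial's axis, top 76 mm above the table); grows as it opens; pi/2 = on edge; 2 = leaning back beyond the hinge; end stop 2.3 rad. Its stiff hinge stays where left; yields to about 1 N at the rim; no latch. Open at the start.
- cap_c (a joint): Flip cap of vial_c: blue disc 36 mm wide, 8 mm thick, an 8 mm thumb tab across from the hinge. 0 = fully shut (flat, over the vial's axis, top 76 mm above the table); grows as it opens; pi/2 = on edge; 2 = leaning back beyond the hinge; end stop 2.3 rad. Its stiff hinge stays where left; yields to about 1 N at the rim; no latch. Shut at the start.
- cap_d (a joint): Flip cap of vial_d: blue disc 36 mm wide, 8 mm thick, an 8 mm thumb tab across from the hinge. 0 = fully shut (flat, over the vial's axis, top 76 mm above the table); grows as it opens; pi/2 = on edge; 2 = leaning back beyond the hinge; end stop 2.3 rad. Its stiff hinge stays where left; yields to about 1 N at the rim; no latch. Shut at the start.
- amber_bottle: Bystander: amber reagent bottle with yellow cap, 68 mm in diameter, 140 mm tall, origin at the centre of its underside.
- beaker: Bystander: glass beaker, 68 mm in diameter, 85 mm tall, origin at the centre of its underside.
- jar: Bystander: jar with blue lid, 60 mm in diameter, 75 mm tall, origin at the centre of its underside.
Things that resemble listed ones, but are neither listed nor needed, are in the scene too. Leave any pink look-alike of the vial_d alone.

How it is judged:
By the outcome, as a careful person would: the job done as asked, in the order asked, and still so for the second after the job is handed in, while the arm keeps its last pose, push and grip.
It also fails if it takes over 53 s, if anything falls off the work surface, if the arm or the gripper's body presses on something with over 40 N, if the wrist force passes 120 N, or if a joint passes its speed limit or range.

## Working session

There is one attempt and no reset: what is moved stays moved. The work goes in short steps, Python scripts to look and compute and a shell command to move; the robot and the scene stay as the last step left them, time stands still between calls to the robot, and variables do not carry over. Pictures are saved under pics/ and viewed, about 8 in all and at most 12, crops included, and the job is handed in when it is done.

```bash
ls; mkdir -p pics; cat > h.py <<'E'
import numpy as np, cv2, json
from rig import ctrl, eyes, models
from scipy.spatial.transform import Rotation as Ro
def snap(n,f):
    p=eyes.capture(n); cv2.imwrite('pics/'+f,cv2.cvtColor(p['color'],cv2.COLOR_RGB2BGR)); return p
def atz(p,uv,z):
    R=np.array(p['R']);t=np.array(p['t']);d=R.T@np.array([(uv[0]-p['cx'])/p['fx'],(uv[1]-p['cy'])/p['fy'],1]);c=-R.T@t
    return c+d*(z-c[2])/d[2]
def proj(p,X):
    c=np.array(p['R'])@np.array(X)+np.array(p['t']); return np.array([p['fx']*c[0]/c[2]+p['cx'],p['fy']*c[1]/c[2]+p['cy']])
def rot():
    q=ctrl.sense()['ee_rot']; return Ro.from_quat([q[1],q[2],q[3],q[0]]).as_matrix()
def st():
    s=ctrl.sense(); print(s['time_s'],np.round(s['eef_pos'],1),'F',np.round(s['force'],1),'g',s['grip_width'],'\n',np.round(rot(),3))
E
python3 - <<'E'
from h import *
np.set_printoptions(suppress=True,precision=1)
st(); print(ctrl.nose_length)
Z=dict(heater=0,cover_hinge=92,cover_handle=147,rack=0,vial_a=6,cap_a=70,amber_bottle=0,beaker=0,jar=0)
for n in ('top','side'):
    p=snap(n,n+'0.png')
    for k,z in Z.items():
        for d in models.spot_point(p,k)[:6]:
            print(n,k,round(d['confidence'],2),np.array(d['centre']),atz(p,d['centre'],z))
i=np.hstack([cv2.imread('pics/top0.png'),cv2.imread('pics/side0.png')])
E
```

```text
pics
0.0 [215.8 478.4 252.7] F [-0.2 -0.1  0.2] g 0.9979777530101152 
 [[ 0.9 -0.   0.4]
 [-0.4 -0.   0.9]
 [-0.  -1.  -0. ]]
22.0
top heater 0.57 [231.3 218.7] [558.  153.7   0. ]
top cover_hinge 0.94 [234. 170.] [677.1 139.2  92. ]
top cover_hinge 0.67 [405.3 224.8] [ 534.9 -295.    92. ]
top cover_hinge 0.47 [349.2 238.2] [ 501.9 -151.7   92. ]
top cover_handle 0.68 [224.  243.8] [489.7 159.  147. ]
top cover_handle 0.34 [320.4 150.8] [715.6 -76.7 147. ]
top rack 0.73 [377.  231.8] [ 520.  -240.3    0. ]
top vial_a 0.75 [405.6 280.2] [ 389.7 -313.5    6. ]
top vial_a 0.71 [384.9 231.9] [ 519.5 -260.5    6. ]
top vial_a 0.69 [428.4 194.6] [ 619.9 -381.1    6. ]
top vial_a 0.61 [348.7 243.8] [ 488.1 -162.1    6. ]
top vial_a 0.59 [367.4 237.9] [ 503.6 -212.9    6. ]
top vial_a 0.58 [407.7 228.6] [ 528.  -322.5    6. ]Traceback (most recent call last):
  File "<stdin>", line 8, in <module>
ValueError: it knows: amber_bottle, beaker, cover_handle, cover_hinge, heater, jar, rack, vial
```

View pics/top0.png

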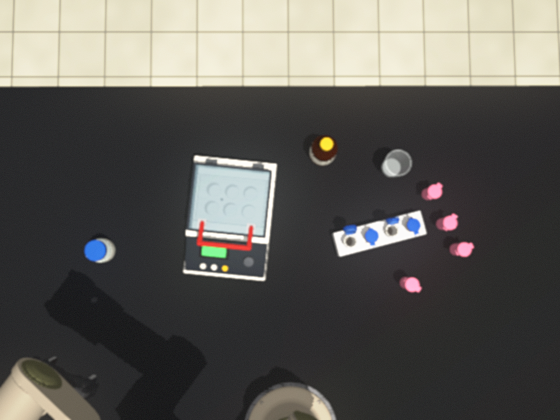

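The top view shows the rack at about (380,233). The vials at (350,240) and (392,229) are open, with their caps standing at the far edge. Those at (371,235) and (413,225) are shut. The pink look-alikes at (412,285), (434,191), (449,222) and (461,249) stand outside the rack. The heater is at (232,217) with its red handle at about (225,245).

```bash
python3 - <<'E'
from h import *
np.set_printoptions(suppress=True,precision=1)
p=snap('top','top1.png'); q=snap('side','side0.png')
for k,z in dict(heater=0,cover_hinge=92,cover_handle=147,rack=0,vial=6,amber_bottle=0,beaker=0,jar=0).items():
    for n,c in (('top',p),('side',q)):
        for d in models.spot_point(c,k)[:7]:
            if d['confidence']>.4: print(n,k,round(d['confidence'],2),np.array(d['centre']),atz(c,d['centre'],z))
# rack top corners via white blob; heater housing blob
im=p['color'].astype(int); m=((im.min(2)>150)).astype(np.uint8)
m[:100]=0
n,l,s,c=cv2.connectedComponentsWithStats(m)
for i in range(1,n):
    if s[i,4]>150:
        ys,xs=np.where(l==i); r=cv2.minAreaRect(np.c_[xs,ys].astype(np.float32)); b=cv2.boxPoints(r)
        print(s[i],b.round(1).tolist()); print(np.array([atz(p,u,42)[:2] for u in b]))
red=(im[...,0]>150)&(im[...,1]<70)&(im[...,2]<70); ys,xs=np.where(red); print('red',xs.min(),xs.max(),ys.min(),ys.max())
r=cv2.minAreaRect(np.c_[xs,ys].astype(np.float32)); print(cv2.boxPoints(r), [atz(p,u,147) for u in cv2.boxPoints(r)])
a=cv2.cvtColor(p['color'],cv2.COLOR_RGB2BGR)[180:270,320:480]
cv2.imwrite('pics/c1.png',np.vstack([cv2.resize(a,(800,450),interpolation=cv2.INTER_CUBIC)]))
E
```

```text
top heater 0.56 [233.4 217.1] [562.3 148.    0. ]
side heater 0.65 [252.4 205.6] [550.9 149.4   0. ]
top cover_hinge 0.93 [237.9 169.5] [678.3 129.3  92. ]
side cover_hinge 0.87 [293.3 174.8] [677.3 134.6  92. ]
top cover_handle 0.58 [223.9 247. ] [482.  159.2 147. ]
side cover_handle 0.91 [230.  175.5] [487.7 141.  147. ]
top rack 0.55 [376.6 232.3] [ 518.7 -239.2    0. ]
side rack 0.93 [298.5 313.2] [ 520.3 -238.4    0. ]
top vial 0.77 [385.7 233.2] [ 516.  -262.6    6. ]
top vial 0.74 [348.3 237.4] [ 505.3 -161.3    6. ]
top vial 0.68 [427.6 191.8] [ 627.5 -379.1    6. ]
top vial 0.67 [456.3 247.4] [ 476.4 -452.9    6. ]
top vial 0.66 [367.7 234.2] [ 513.6 -213.9    6. ]
top vial 0.64 [406.3 279.9] [ 390.5 -315.4    6. ]
top vial 0.51 [439.4 226.3] [ 533.6 -408.7    6. ]
side vial 0.9 [323.6 406.6] [ 473.  -454.3    6. ]
side vial 0.88 [342.  379.4] [ 534.8 -421.1    6. ]
side vial 0.86 [256.6 362.7] [ 382.1 -315.1    6. ]
side vial 0.8 [364.  349.1] [ 614.1 -381.5    6. ]
side vial 0.7 [276.8 286.3] [ 501.3 -150.8    6. ]
side vial 0.7 [304.2 322.2] [ 520.5 -268.4    6. ]
side vi
[... 1689 characters left out ...]
938964844], [183.10000610351562, 268.8999938964844], [265.20001220703125, 274.1000061035156], [264.79998779296875, 280.6000061035156]]
[[409.2 276.3]
 [425.9 275.3]
 [410.8  61.9]
 [394.1  63. ]]
[   0  372   70   48 1671] [[0.0, 419.0], [0.0, 372.0], [69.0, 372.0], [69.0, 419.0]]
[[ 51.2 735.2]
 [168.1 738.8]
 [166.2 564.1]
 [ 49.1 561.5]]
[312 395  23  25 335] [[312.0, 395.0], [334.0, 395.0], [334.0, 419.0], [312.0, 419.0]]
[[ 101.4  -56.7]
 [ 100.8 -113.3]
 [  40.7 -112.4]
 [  41.4  -56.1]]
red 197 251 222 250
[[196.3 245. ]
 [198.7 221.7]
 [253.1 227.2]
 [250.7 250.6]] [array([487.1, 225.7, 147. ]), array([543.5, 220.2, 147. ]), array([529.2,  88.7, 147. ]), array([472.8,  94.6, 147. ])]
```

View pics/c1.png

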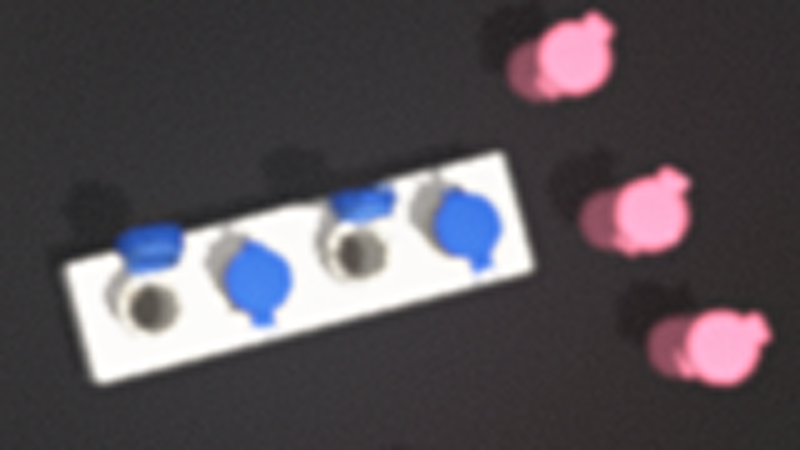

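View pics/side0.png

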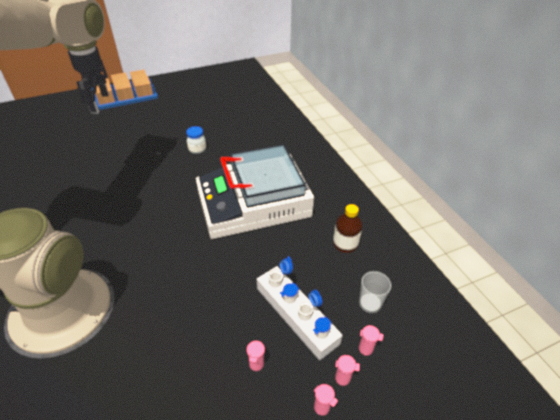

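The crop shows the open vials with blue caps on edge at the +x side, at (150,300) and (358,250), which are rack slots +84 and -28. The shut caps are at (257,280) and (467,225). The pink decoys stand off the rack. The side view agrees, with raised caps at (286,266) and (316,298). Next I go above the rack.

```bash
python3 -m crank '[{"dp":[271,0,-255],"roll":0.9,"gripper":255},{"dp":[271,0,-255],"roll":0.9,"gripper":255},{"dp":[271,0,-255],"roll":0.9,"gripper":255},{"dp":[271,0,-255],"roll":0.9,"gripper":255},{"dp":[271,0,-255],"roll":0.9,"gripper":255},{"dp":[271,0,-255],"roll":0.9,"gripper":255},{"dp":[271,0,-255],"roll":0.9,"gripper":255},{"dp":[271,0,-255],"roll":0.9,"gripper":255},{"dp":[271,0,-255],"roll":0.9,"gripper":255},{"dp":[271,0,-255],"roll":0.9,"gripper":255}]' 40; python3 - <<'E'
from h import *
st(); s=ctrl.sense(); R=rot(); print((R.T@(np.array([500,-200,250])-s['eef_pos'])).round(1))
E
```

```text
time_s: 2.03
eef_pos: [360.2, 129.6, 253.5]
ee_rot: [-0.556, 0.556, -0.436, 0.437]
force: [0.1, 0.6, -0.2]
grip_width: -0.002
2.0333 [360.2 129.6 253.5] F [ 0.1  0.6 -0.2] g -0.0019716997336735546 
 [[ 0.237  0.001  0.971]
 [-0.971 -0.001  0.237]
 [ 0.002 -1.     0.001]]
[353.4   4.1  57.6]
```

```bash
python3 -m crank '[{"dp":[353,0,58],"gripper":255},{"dp":[353,0,58],"gripper":255},{"dp":[353,0,58],"gripper":255},{"dp":[353,0,58],"gripper":255},{"dp":[353,0,58],"gripper":255},{"dp":[353,0,58],"gripper":255},{"dp":[353,0,58],"gripper":255},{"dp":[353,0,58],"gripper":255},{"dp":[353,0,58],"gripper":255},{"dp":[353,0,58],"gripper":255}]'; python3 - <<'E'
from h import *
st(); p=snap('wrist','w1.png'); 
for d in models.spot_point(p,'vial')[:8]: print(round(d['confidence'],2),np.round(d['centre'],0),atz(p,d['centre'],6).round(1))
for y in (84,28,-28,-84): 
    X=np.array([517,-239,6])+y*np.array([-.245,.97,0]); print(X.round(1),proj(p,X).round(0),proj(p,X+[0,0,62]).round(0))
E
```

```text
2.0333 [360.2 129.6 253.5] F [ 0.1  0.6 -0.2] g -0.0019716997336735546 
 [[ 0.237  0.001  0.971]
 [-0.971 -0.001  0.237]
 [ 0.002 -1.     0.001]]
[ 496.4 -157.5    6. ] [323. 402.] [330. 446.]
[ 510.1 -211.8    6. ] [322. 434.] [328. 481.]
[ 523.9 -266.2    6. ] [320. 464.] [326. 513.]
[ 537.6 -320.5    6. ] [319. 492.] [325. 542.]$[0]: bad value
```

View pics/w1.png

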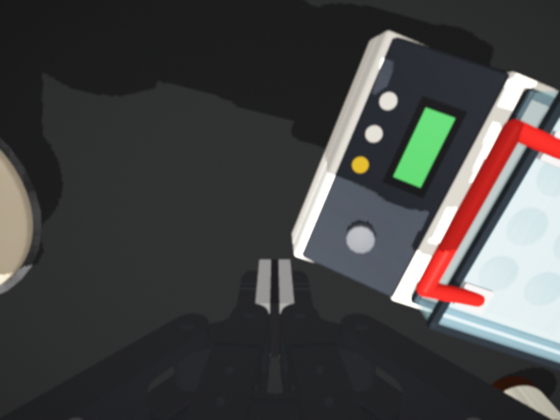

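The wrist view looks towards +y from the gripper: heater panel and red handle on the right, fingers at (275,290), so the rack is out of view. The move was refused, possibly because the roll was missing. I'll put the tool past the rack in -y.

```bash
python3 -m crank '[{"dp":[400,0,80],"roll":0,"gripper":255},{"dp":[400,0,80],"roll":0,"gripper":255},{"dp":[400,0,80],"roll":0,"gripper":255},{"dp":[400,0,80],"roll":0,"gripper":255},{"dp":[400,0,80],"roll":0,"gripper":255},{"dp":[400,0,80],"roll":0,"gripper":255},{"dp":[400,0,80],"roll":0,"gripper":255},{"dp":[400,0,80],"roll":0,"gripper":255},{"dp":[400,0,80],"roll":0,"gripper":255},{"dp":[400,0,80],"roll":0,"gripper":255}]'; python3 - <<'E'
from h import *
st(); p=snap('wrist','w2.png'); 
for d in models.spot_point(p,'vial')[:8]: print(round(d['confidence'],2),np.round(d['centre'],0),atz(p,d['centre'],6).round(1))
for y in (84,28,-28,-84): 
    X=np.array([517,-239,6])+y*np.array([-.245,.97,0]); print(X.round(1),proj(p,X).round(0),proj(p,X+[0,0,62]).round(0))
E
```

```text
time_s: 2.97
eef_pos: [534.9, -234.4, 252.9]
ee_rot: [0.558, -0.558, 0.434, -0.434]
force: [1.2, 0.5, 0.3]
grip_width: 0.0
2.9667 [ 534.9 -234.4  252.9] F [1.2 0.5 0.3] g 1.5291316678739763e-05 
 [[ 0.246 -0.     0.969]
 [-0.969  0.     0.246]
 [-0.    -1.    -0.   ]]
0.78 [119. 206.] [ 381.5 -314.3    6. ]
0.72 [256. 194.] [ 521.6 -264.1    6. ]
0.67 [254. 246.] [ 533.5 -323.1    6. ]
0.64 [317. 304.] [ 623.2 -378.5    6. ]
0.63 [251. 144.] [ 504.5 -213.5    6. ]
0.61 [251.  83.] [ 491.5 -156.6    6. ]
0.4 [244. 314.] [ 542.3 -413.     6. ]
[ 496.4 -157.5    6. ] [256.  86.] [252.  84.]
[ 510.1 -211.8    6. ] [257. 144.] [253. 153.]
[ 523.9 -266.2    6. ] [258. 196.] [254. 215.]
[ 537.6 -320.5    6. ] [258. 244.] [255. 270.]
```

View pics/w2.png

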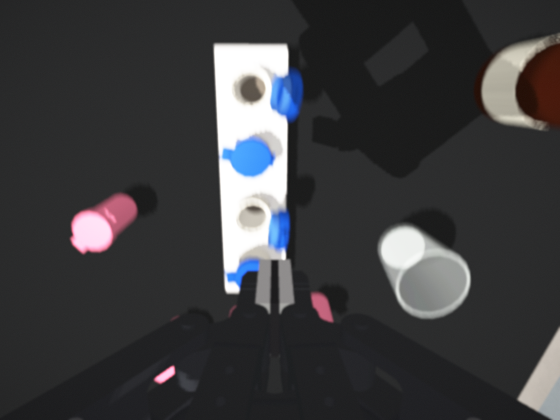

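The rims are at (253,90) and (253,215), where the model puts them. The open caps are at (288,95) and (280,230), to the +x side and turned slightly towards -y. I'll fit each cap's angle and yaw to its blue silhouette.

```bash
cat > fit.py <<'E'
from h import *
from scipy.optimize import differential_evolution
def hull(p,v,psi,th):
    a=np.linspace(0,2*np.pi,30); P=[]
    for z in (1,9):
        P+= [(-19.5+18*np.cos(b),18*np.sin(b),z) for b in a]+[(-45.5,4,z),(-45.5,-4,z)]
    P=np.array(P); c,s=np.cos(th),np.sin(th)
    # opening: -x side rises and goes to +x
    x=P[:,0]*c+P[:,2]*s; z=-P[:,0]*s+P[:,2]*c
    x=x+19.5; c,s=np.cos(psi),np.sin(psi)
    W=np.c_[v[0]+c*x-s*P[:,1], v[1]+s*x+c*P[:,1], 67+z]
    return np.array([proj(p,w) for w in W]).astype(np.float32)
def fit(p,v,yaw=0.247):
    im=p['color'].astype(int); B=((im[...,2]>90)&(im[...,2]>1.6*im[...,0])).astype(np.uint8)
    n,l,s,c=cv2.connectedComponentsWithStats(B); q=proj(p,[v[0]+25,v[1]+5,85])
    i=min([i for i in range(1,n) if s[i,4]>80],key=lambda i:np.hypot(*(c[i]-q))); M=(l==i)
    def cost(a):
        H=np.zeros(M.shape,np.uint8); cv2.fillConvexPoly(H,cv2.convexHull((hull(p,(v[0]+a[0],v[1]+a[1]),a[2],a[3])*8).round().astype(np.int32)),1,shift=3)
        return 1-(M&(H>0)).sum()/(M|(H>0)).sum()+ .002*(a[0]**2+a[1]**2)
    r=differential_evolution(cost,[(-5,5),(-5,5),(yaw-.35,yaw+.35),(0,2.3)],seed=0,maxiter=40,popsize=10)
    return r.x,r.fun
E
python3 - <<'E'
from fit import *
p=eyes.capture('wrist'); t=eyes.capture('top')
for v in ((496.4,-157.5),(523.9,-266.2)):
    for c in (p,t):
        x,f=fit(c,v); print(v,x.round(2),round(f,2))
E
```

```text
(496.4, -157.5) [-3.95 -1.45  0.11  1.9 ] 0.19
(496.4, -157.5) [-0.8   0.14  0.06  1.83] 0.16
(523.9, -266.2) [ 3.37 -2.02  0.3   1.33] 0.11
(523.9, -266.2) [0.   0.   0.22 0.19] 1.0
```

Cap A (slot +84): yaw about 0.1, angle about 1.85. Cap B (slot -28): yaw about 0.27, angle about 1.35. Now I go down behind cap A.

```bash
python3 -m crank '[{"dp":[-40,0,25],"roll":0,"gripper":255},{"dp":[-74,0,46],"roll":0,"gripper":255},{"dp":[-74,0,46],"roll":0,"gripper":255},{"dp":[-74,40,46],"roll":0,"gripper":255},{"dp":[-74,80,46],"roll":0,"gripper":255},{"dp":[-74,115,46],"roll":0,"gripper":255},{"dp":[-74,141,46],"roll":0,"gripper":255},{"dp":[-74,141,46],"roll":0,"gripper":255}]'; python3 - <<'E'
from h import *
st(); p=snap('side','s1.png'); a=cv2.imread('pics/s1.png')[210:370,210:410]; cv2.imwrite('pics/s1c.png',cv2.resize(a,(750,600),interpolation=cv2.INTER_CUBIC))
E
```

```text
time_s: 3.83
eef_pos: [557.5, -147.5, 107.7]
ee_rot: [-0.558, 0.559, -0.437, 0.431]
force: [-0.3, 0.1, -0.6]
grip_width: 0.002
3.8333 [ 557.5 -147.5  107.7] F [-0.3  0.1 -0.6] g 0.002466303939109647 
 [[ 0.247 -0.008  0.969]
 [-0.969  0.004  0.247]
 [-0.006 -1.    -0.007]]
```

View pics/s1c.png

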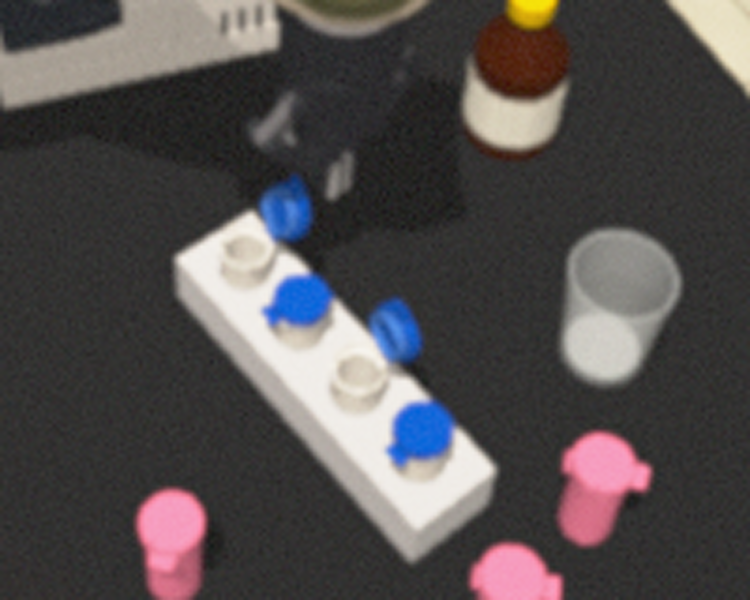

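The closed fingertips at (340,185) stand behind cap A at (287,210) and clear of it. Next: sweep.

```bash
python3 -m crank '[{"dp":[-2,0,-12],"roll":0,"gripper":255},{"dp":[-4,0,-22],"roll":0,"gripper":255},{"dp":[-5,0,-31],"roll":0,"gripper":255},{"dp":[-6,0,-39],"roll":0,"gripper":255},{"dp":[-7,0,-47],"roll":0,"gripper":255},{"dp":[-8,0,-55],"roll":0,"gripper":255},{"dp":[-9,0,-62],"roll":0,"gripper":255},{"dp":[-9,0,-66],"roll":0,"gripper":255},{"dp":[-9,0,-66],"roll":0,"gripper":255}]'; python3 - <<'E'
from h import *
st()
E
```

```text
time_s: 4.63
eef_pos: [493.1, -158.2, 112.5]
ee_rot: [-0.558, 0.558, -0.435, 0.435]
force: [-0.8, 0.5, 0.8]
grip_width: -0.0
4.6333 [ 493.1 -158.2  112.5] F [-0.8  0.5  0.8] g -0.00019489535038535416 
 [[ 0.244 -0.     0.97 ]
 [-0.97   0.     0.244]
 [-0.    -1.    -0.   ]]
```

Tip at z = 90. Press down to 76 and slightly beyond.

```bash
python3 -m crank '[{"dp":[0,6,0],"roll":0,"gripper":255},{"dp":[0,11,0],"roll":0,"gripper":255},{"dp":[0,14,0],"roll":0,"gripper":255},{"dp":[0,15,0],"roll":0,"gripper":255},{"dp":[0,15,0],"roll":0,"gripper":255},{"dp":[0,15,0],"roll":0,"gripper":255}]'; python3 - <<'E'
from h import *
st()
E
```

```text
time_s: 5.13
eef_pos: [493.9, -158.1, 97.9]
ee_rot: [-0.558, 0.558, -0.434, 0.434]
force: [-4.9, 1.8, 12.6]
grip_width: 0.001
5.1333 [ 493.9 -158.1   97.9] F [-4.9  1.8 12.6] g 0.0009489622184771191 
 [[ 0.245 -0.     0.97 ]
 [-0.97  -0.     0.245]
 [ 0.    -1.    -0.   ]]
```

Contact at tip z 75.9 with 12.6 N, so cap A is pressed shut. Next, over and down behind cap B.

```bash
python3 -m crank '[{"dp":[0,-40,0],"roll":0,"gripper":255},{"dp":[0,-75,0],"roll":0,"gripper":255},{"dp":[34,-75,18],"roll":0,"gripper":255},{"dp":[68,-75,36],"roll":0,"gripper":255},{"dp":[100,-75,53],"roll":0,"gripper":255},{"dp":[113,-75,59],"roll":0,"gripper":255},{"dp":[113,-70,59],"roll":0,"gripper":255},{"dp":[113,-40,59],"roll":0,"gripper":255},{"dp":[113,-15,59],"roll":0,"gripper":255},{"dp":[113,-15,59],"roll":0,"gripper":255}]'; python3 - <<'E'
from h import *
st()
E
```

```text
time_s: 5.97
eef_pos: [576.2, -251.1, 106.5]
ee_rot: [-0.558, 0.558, -0.438, 0.431]
force: [-0.5, 0.5, -3.0]
grip_width: -0.003
5.9667 [ 576.2 -251.1  106.5] F [-0.5  0.5 -3. ] g -0.0030187479542157754 
 [[ 0.245 -0.008  0.97 ]
 [-0.97   0.006  0.245]
 [-0.008 -1.    -0.007]]
```

```bash
python3 -m crank '[{"dp":[0,0,-10],"roll":0,"gripper":255},{"dp":[0,0,-19],"roll":0,"gripper":255},{"dp":[0,0,-27],"roll":0,"gripper":255},{"dp":[0,0,-35],"roll":0,"gripper":255},{"dp":[0,0,-43],"roll":0,"gripper":255},{"dp":[0,0,-50],"roll":0,"gripper":255},{"dp":[0,0,-56],"roll":0,"gripper":255},{"dp":[0,0,-56],"roll":0,"gripper":255}]'; python3 - <<'E'
from h import *
st()
E
```

```text
time_s: 6.63
eef_pos: [523.3, -267.2, 112.4]
ee_rot: [-0.558, 0.558, -0.435, 0.435]
force: [-0.9, 0.0, 0.1]
grip_width: 0.003
6.6333 [ 523.3 -267.2  112.4] F [-0.9  0.   0.1] g 0.0034677838156184897 
 [[ 0.244 -0.     0.97 ]
 [-0.97   0.     0.244]
 [-0.    -1.    -0.   ]]
```

```bash
python3 -m crank '[{"dp":[0,6,0],"roll":0,"gripper":255},{"dp":[0,11,0],"roll":0,"gripper":255},{"dp":[0,14,0],"roll":0,"gripper":255},{"dp":[0,15,0],"roll":0,"gripper":255},{"dp":[0,15,0],"roll":0,"gripper":255},{"dp":[0,15,0],"roll":0,"gripper":255}]'; python3 - <<'E'
from h import *
st()
E
```

```text
time_s: 7.13
eef_pos: [524.5, -266.9, 98.0]
ee_rot: [-0.558, 0.558, -0.434, 0.435]
force: [-4.2, 2.3, 10.7]
grip_width: 0.001
7.1333 [ 524.5 -266.9   98. ] F [-4.2  2.3 10.7] g 0.000803382486481246 
 [[ 0.245 -0.     0.97 ]
 [-0.97  -0.     0.245]
 [ 0.    -1.    -0.   ]]
```

Both presses made contact at cap height. Lift and move towards the heater with the jaws opening and the tool turning.

```bash
python3 -m crank '[{"dp":[0,-40,0],"roll":0,"gripper":255},{"dp":[0,-80,0],"roll":0,"gripper":255},{"dp":[-40,-100,6],"roll":0,"gripper":255},{"dp":[-375,-152,54],"roll":0.35,"gripper":120},{"dp":[-375,-152,54],"roll":0.35,"gripper":120},{"dp":[-375,-152,54],"roll":0.35,"gripper":120},{"dp":[-375,-152,54],"roll":0.35,"gripper":120},{"dp":[-375,-152,54],"roll":0.35,"gripper":120},{"dp":[-375,-152,54],"roll":0.35,"gripper":120},{"dp":[-375,-152,54],"roll":0.35,"gripper":120}]'; python3 -m crank '[{"dp":[-75,0,4],"roll":0,"gripper":120},{"dp":[-75,0,4],"roll":0,"gripper":120},{"dp":[-75,0,4],"roll":0,"gripper":120},{"dp":[-75,0,4],"roll":0,"gripper":120}]'; python3 - <<'E'
from h import *
from fit import fit
st(); p=snap('wrist','w3.png'); t=snap('top','t3.png')
for c in (p,t):
  for k,z in (('cover_handle',147),('cover_hinge',92)):
    for d in models.spot_point(c,k)[:2]: print(k,round(d['confidence'],2),np.round(d['centre']),atz(c,d['centre'],z).round(1))
a=cv2.imread('pics/t3.png')[190:270,320:440]; w=cv2.imread('pics/w3.png')
cv2.imwrite('pics/m3.png',np.hstack([w[:,:],cv2.resize(a,(240,160))[np.arange(420)%160]]))
E
```

```text
time_s: 7.97
eef_pos: [490.1, 58.0, 240.7]
ee_rot: [0.474, -0.474, 0.525, -0.525]
force: [1.2, 0.1, -0.3]
grip_width: 0.529
time_s: 8.3
eef_pos: [502.2, 131.5, 240.1]
ee_rot: [0.474, -0.475, 0.524, -0.524]
force: [0.9, 0.3, 0.1]
grip_width: 0.531
8.3 [502.2 131.5 240.1] F [0.9 0.3 0.1] g 0.5307742537627168 
 [[-0.1   -0.001  0.995]
 [-0.995 -0.    -0.1  ]
 [ 0.    -1.    -0.001]]
cover_handle 0.97 [240. 180.] [483.5 159.6 147. ]
cover_hinge 0.67 [235. 169.] [679.6 136.1  92. ]
```

View pics/m3.png

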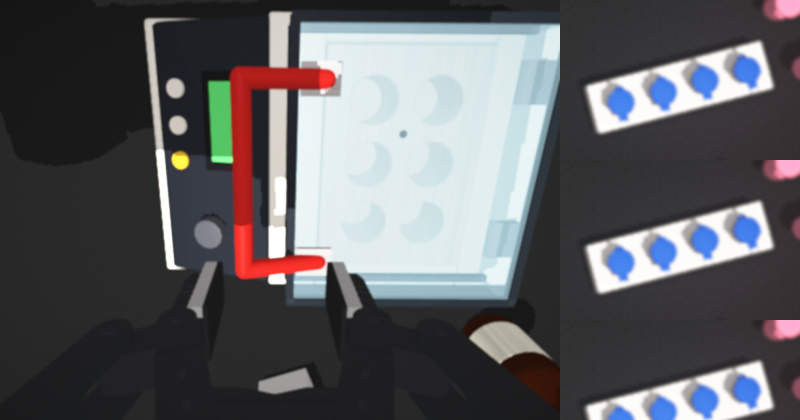

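The wrist view shows the handle bar between (238,75) and (247,272), with hinge and handle agreeing with the given 195 mm spacing. The top insets show all four rack caps flat. I'll descend on the bar with about a 30 mm gap and keep the tips above the hood's front edge, which is at 132 mm.

```bash
python3 -m crank '[{"dp":[-25,0,-21],"roll":0.015,"gripper":165},{"dp":[-25,0,-21],"roll":0.015,"gripper":165},{"dp":[-25,15,-21],"roll":0.015,"gripper":165},{"dp":[-25,35,-21],"roll":0.015,"gripper":165},{"dp":[-25,35,-21],"roll":0.015,"gripper":165}]'; python3 - <<'E'
from h import *
st(); p=snap('wrist','w4.png'); 
for d in models.spot_point(p,'cover_handle')[:2]: print(round(d['confidence'],2),np.round(d['centre']),atz(p,d['centre'],147).round(1))
im=p['color'].astype(int); red=(im[...,0]>110)&(im[...,1]<70)&(im[...,2]<70)
for r in range(60,300,30):
    x=np.where(red[r])[0]
    if len(x): print(r,x.min(),x.max(),len(x),atz(p,(x.min(),r),147)[:2].round(1),atz(p,(x.max(),r),147)[:2].round(1))
E
```

```text
time_s: 9.02
eef_pos: [482.8, 156.5, 202.9]
ee_rot: [0.468, -0.471, 0.53, -0.528]
force: [-0.6, -0.3, -0.9]
grip_width: 0.352
9.0167 [482.8 156.5 202.9] F [-0.6 -0.3 -0.9] g 0.35184519431838945 
 [[-0.118 -0.005  0.993]
 [-0.993 -0.    -0.118]
 [ 0.001 -1.    -0.005]]
0.85 [274. 241.] [482.7 157.8 147. ]
120 267 385 119 [486.7 221.4] [543.2 214.7]
150 267 289 23 [484.9 207. ] [495.7 205.7]
180 268 289 22 [483.5 191.8] [494.1 190.6]
210 267 289 23 [481.  175.9] [492.4 174.6]
240 267 289 23 [478.9 159.1] [490.6 157.7]
270 267 290 24 [476.7 141.2] [489.3 139.8]
```

View pics/w4.png

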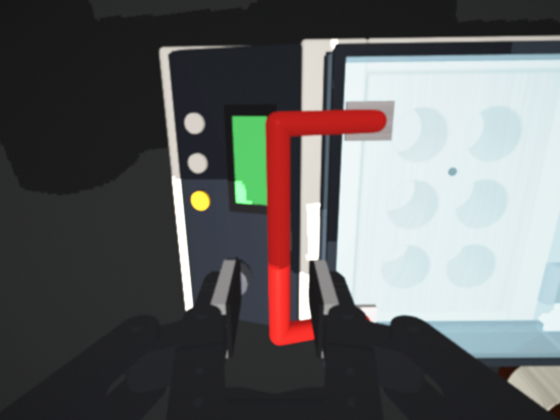

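The bar (columns 267–290) runs between the fingers (about 235 and 315), straight and centred within 1–2 mm. Descend and close.

```bash
python3 -m crank '[{"dp":[0,20,1],"roll":0,"gripper":165},{"dp":[0,36,1],"roll":0,"gripper":165},{"dp":[0,46,1],"roll":0,"gripper":165},{"dp":[0,50,1],"roll":0,"gripper":165},{"dp":[0,50,1],"roll":0,"gripper":165},{"dp":[0,50,1],"roll":0,"gripper":255},{"dp":[0,50,1],"roll":0,"gripper":255},{"dp":[0,50,1],"roll":0,"gripper":255},{"dp":[0,50,1],"roll":0,"gripper":255},{"dp":[0,50,1],"roll":0,"gripper":255}]' 40; python3 - <<'E'
from h import *
st()
E
```

```text
time_s: 9.95
eef_pos: [484.9, 157.1, 156.9]
ee_rot: [-0.47, 0.47, -0.528, 0.529]
force: [-4.8, -0.1, 6.7]
grip_width: 0.119
9.95 [484.9 157.1 156.9] F [-4.8 -0.1  6.7] g 0.11908880691764036 
 [[-0.117  0.     0.993]
 [-0.993 -0.    -0.117]
 [ 0.    -1.     0.   ]]
```

Gripped at 10 mm with a slight upward push, so the pads may sit high on the bar. I'll open a little, go 6 mm deeper and close again.

```bash
python3 -m crank '[{"dp":[0,0,0],"roll":0,"gripper":195},{"dp":[0,0,0],"roll":0,"gripper":195},{"dp":[0,3,0],"roll":0,"gripper":195},{"dp":[0,6,0],"roll":0,"gripper":195},{"dp":[0,6,0],"roll":0,"gripper":255},{"dp":[0,6,0],"roll":0,"gripper":255},{"dp":[0,6,0],"roll":0,"gripper":255},{"dp":[0,6,0],"roll":0,"gripper":255}]' 40; python3 - <<'E'
from h import *
st()
E
```

```text
time_s: 10.62
eef_pos: [485.0, 157.0, 149.6]
ee_rot: [0.47, -0.47, 0.529, -0.529]
force: [1.2, 0.2, -2.7]
grip_width: 0.124
10.6167 [485.  157.  149.6] F [ 1.2  0.2 -2.7] g 0.12388305910177487 
 [[-0.118 -0.     0.993]
 [-0.993 -0.    -0.118]
 [ 0.    -1.    -0.   ]]
```

Grasp point now at bar height. I lift along the arc, first to 0.35 rad.

```bash
python3 -m crank '[{"dp":[0,-5,1],"roll":0,"gripper":255},{"dp":[0,-14,5],"roll":0,"gripper":255},{"dp":[0,-24,8],"roll":0,"gripper":255},{"dp":[0,-34,13],"roll":0,"gripper":255},{"dp":[0,-44,18],"roll":0,"gripper":255},{"dp":[0,-54,25],"roll":0,"gripper":255},{"dp":[0,-63.5,30.7],"roll":0,"gripper":255},{"dp":[0,-63.5,30.7],"roll":0,"gripper":255}]' 40; python3 - <<'E'
from h import *
st(); p=snap('side','s5.png')
for d in models.spot_point(p,'cover_handle')[:2]: print(round(d['confidence'],2),np.round(d['centre']))
x=np.array(ctrl.sense()['eef_pos'])-[0,0,3]; print(proj(p,x))
a=cv2.imread('pics/s5.png')[100:260,160:360]; cv2.imwrite('pics/s5c.png',cv2.resize(a,(750,600),interpolation=cv2.INTER_CUBIC))
E
```

```text
time_s: 11.28
eef_pos: [516.0, 153.6, 215.3]
ee_rot: [-0.47, 0.469, -0.529, 0.529]
force: [-6.7, 1.7, 1.9]
grip_width: 0.127
11.2833 [516.  153.6 215.3] F [-6.7  1.7  1.9] g 0.12653312142776527 
 [[-0.118  0.001  0.993]
 [-0.993  0.001 -0.118]
 [-0.001 -1.     0.001]]
0.69 [239. 153.]
[236.39101506 151.72220459]
```

View pics/s5c.png

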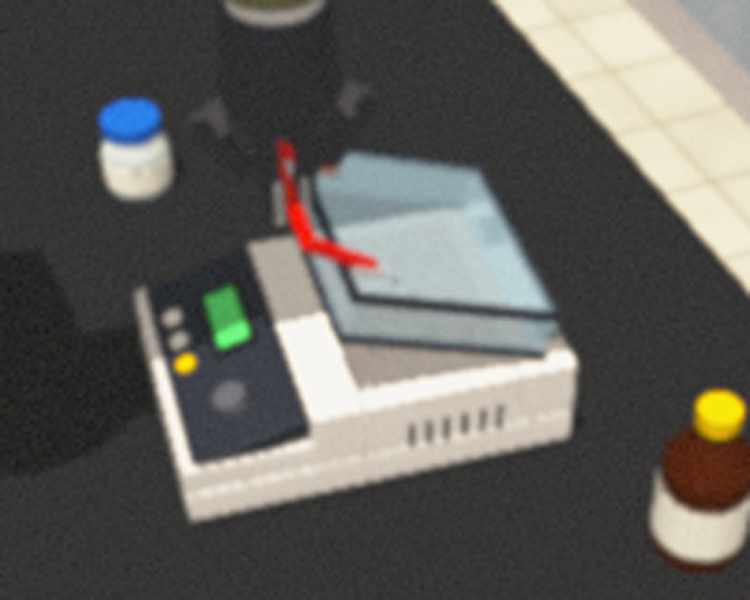

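The side view shows the hood lifted with the bar held between the pads at (290,195). I continue to 45 degrees.

```bash
python3 -m crank '[{"dp":[0,-8,6],"roll":0,"gripper":255},{"dp":[0,-16,12.5],"roll":0,"gripper":255},{"dp":[0,-23,19.5],"roll":0,"gripper":255},{"dp":[0,-30,27],"roll":0,"gripper":255},{"dp":[0,-37,34.5],"roll":0,"gripper":255},{"dp":[0,-43,42.5],"roll":0,"gripper":255},{"dp":[0,-49,50.5],"roll":0,"gripper":255},{"dp":[0,-54,58],"roll":0,"gripper":255},{"dp":[0,-58.3,65.3],"roll":0,"gripper":255},{"dp":[0,-58.3,65.3],"roll":0,"gripper":255}]' 40; python3 -m crank '[{"dp":[0,0,0],"roll":0,"gripper":255},{"dp":[0,0,0],"roll":0,"gripper":255},{"dp":[0,0,0],"roll":0,"gripper":255}]'; python3 - <<'E'
from h import *
st(); p=snap('side','s6.png'); x=np.array(ctrl.sense()['eef_pos'])-[0,0,3]
u=[.993,-.118]
for hz in ((678.5,136),(679,134.5)):
    d=(x[:2]-hz)@u; print('hinge-rel',d,x[2]-92,'deg',np.degrees(np.arctan2(x[2]-92,-d)-np.arctan2(55,195)),np.hypot(d,x[2]-92))
for d in models.spot_point(p,'cover_handle')[:2]: print(round(d['confidence'],2),np.round(d['centre'],1),proj(p,x))
a=cv2.imread('pics/s6.png')[90:250,170:370]; cv2.imwrite('pics/s6c.png',cv2.resize(a,(750,600),interpolation=cv2.INTER_CUBIC))
E
```

```text
time_s: 12.22
eef_pos: [580.6, 146.7, 273.9]
ee_rot: [0.471, -0.469, 0.529, -0.528]
force: [-7.8, 4.7, 10.4]
grip_width: 0.121
time_s: 12.47
eef_pos: [579.7, 146.8, 273.4]
ee_rot: [0.47, -0.469, 0.529, -0.528]
force: [-7.1, 4.1, 8.9]
grip_width: 0.122
12.4667 [579.7 146.8 273.4] F [-7.1  4.1  8.9] g 0.12171837023285889 
 [[-0.117  0.001  0.993]
 [-0.993  0.002 -0.117]
 [-0.002 -1.     0.   ]]
hinge-rel -99.435582298701 178.34483807434356 deg 45.10711684403578 204.191861480436
hinge-rel -100.109082298701 178.34483807434356 deg 44.9423212056337 204.52068263736044
0.94 [262.  128.5] [259.58810716 128.78065862]
```

View pics/s6c.png

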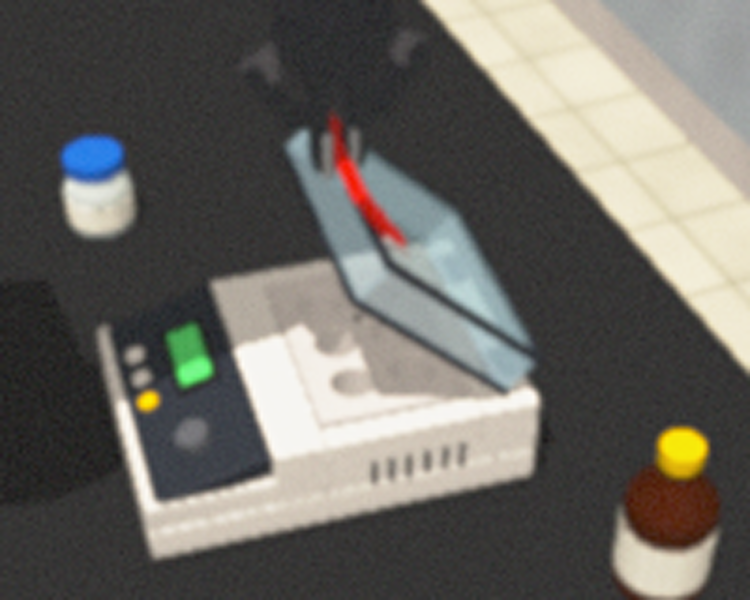

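Hood at about 45 degrees, with the bar between the pads at (340,155). Last check: stillness, and the rack.

```bash
python3 -m crank '[{"dp":[0,0,0],"roll":0,"gripper":255},{"dp":[0,0,0],"roll":0,"gripper":255},{"dp":[0,0,0],"roll":0,"gripper":255},{"dp":[0,0,0],"roll":0,"gripper":255},{"dp":[0,0,0],"roll":0,"gripper":255},{"dp":[0,0,0],"roll":0,"gripper":255}]'; python3 - <<'E'
from h import *
snap('side','s7.png')
a=cv2.imread('pics/s7.png')[220:420,220:420]; cv2.imwrite('pics/s7c.png',cv2.resize(a,(600,600),interpolation=cv2.INTER_CUBIC))
E
```

```text
time_s: 13.07
eef_pos: [579.6, 146.8, 273.3]
ee_rot: [0.47, -0.469, 0.529, -0.528]
force: [-7.1, 3.5, 9.2]
grip_width: 0.122
```

View pics/s7c.png

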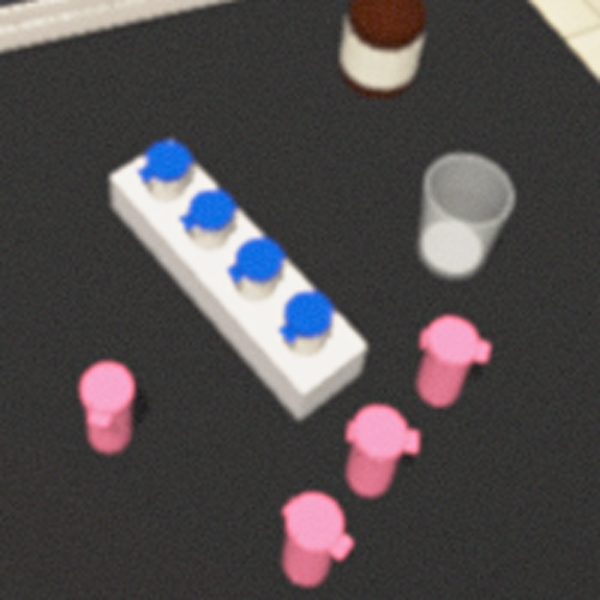

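All four caps are flat at (167,160), (210,210), (258,260) and (307,313), the vials are upright, and nothing else has moved. The arm is steady.

```bash
python3 -c "
from rig import ctrl
print(ctrl.finish_job())"
```

```text
the job is handed in; nothing more can be done
None
```

Both open caps are shut, and the gripper is holding the heater cover at about 45 degrees. I handed the job in at about 13 s on the robot's clock.

- **Caps:** I swept the two open caps over (rack slots +84 and -28 mm) and pressed each one down. Each press met 11–13 N with the fingertips at 76 mm, the height of a shut cap. The last side view shows all four caps flat and all four vials upright in the rack.
- **Cover:** My first grip on the handle sat a little high, so I reopened the fingers, went about 6 mm lower and gripped again. The tool position relative to the measured hinge puts the cover at 44.9–45.1 degrees. It moved only about 0.1 mm over the last 0.6 s.
- **Surroundings:** In the side views the bottle, beaker, jar and pink vials were standing where they were.
- **Checks that disagreed:** The handle position the network reported from the side camera was about 2.4 pixels off the tool's position. The offset was much the same at 0.35 rad, so I took it as calibration error. A steady force of about 12 N along the cover's radius also remained at the end. I left it, as it hardly affects the angle and is well under the limits.

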